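# Hang the screwdriver holder on the two pins of the bench stand

## Robot

A 6-joint arm with a two-finger parallel gripper is mounted at the origin on a cart in front of the work surface, level with it; the furniture and walls round the work are solid. World frame = base frame: x ahead of the robot, y to its left, z up, the work surface at z = 0. Lengths are in m, angles in rad, forces in N, time in s.
With the tool pointing down it reaches from about 0.3 to 0.875 m from the base axis. Payload 6.4 kg.
Tool frame: the origin (TCP) lies between the finger pads; the fingertips stand 8 mm ahead of it and the grasp point (between the pads) lies 11 mm behind it (ctrl.finger_overhang is the distance from the TCP to the fingertips, in m); z points along the fingers, y is the line along which they close (so a half turn about z gives the same grasp; the last joint's range is limited). The gripper opens to 85 mm and grips with 20 to 120 N. Pads are 22 mm wide; open, the fingers measure 114 mm over their backs; the gripper's body (76 mm by 85 mm) begins 54 mm behind the grasp point. The pads swing forward as they close: fully open they stand 13 mm farther back than shut.
Start: joints at [-1.323, 0.181, 1.607, -0, 1.354, -0.206], TCP at [0.252, -0.517, 0.239] pointing down, gripper open.
Joint ranges: [-2.99, 2.99], [-0.89, 2.07], [0.3, 2.58], [-1.14, 4.28], [0, 2.63], [-3.12, 3.12]. Speed limits (rad/s): [2.57, 2.57, 3.01, 3.14, 3.14, 3.14].

## Interface

Orientations are given as a unit quaternion [w, x, y, z].
In Python, from bench import ctrl, camera gives the robot as it stands.
- The arm moves only by the shell command python3 -m pendant 'ROWS' [OPENING]. ROWS is JSON, a list of rows, each a list of 6 numbers: the shift along the world's x, y, z normalised to -1 to 1, where 1 is 200 mm, then the turn, a rotation vector about the world's x, y, z normalised to -1 to 1, where 1 is pi/2 rad. In form: [[dx, dy, dz, rx, ry, rz], ...]. A call has exactly 10 rows; each row shifts and turns the commanded pose from where the row before left it; what a row does not reach is not made up. A row lasts 1/8 s, in which the tool goes at most 62.5 mm and 10.7 degrees, less where a joint would pass 70% of its speed; a pose out of reach is approached as far as the arm can. A call with a number of a shift or a turn outside -1 to 1 is refused whole. A call with a gripper value outside its range is refused whole. OPENING is the opening, from -1 (shut) to 1 (fully open), set as the call begins (- or left out, the last holds). The fingers move at their own pace and stop on an object; the grip force is fixed at half the most. Time passes only in rows, so rows that do not move let the fingers close, or fill a call up. It gives the time, the measured TCP pose, the force, the opening and the grip force at its end, in the units of the state.
- ctrl.get_obs(): the state, without advancing time (a new reading comes with each control period).
- camera(name): name is "scene" or "top" or "wrist"; returns a dict with "color" (400x640x3 uint8, blue, green, red), "fx", "fy", "cx", "cy" (pixels), "distortion" ([k1, k2, p1, p2, k3] as OpenCV has them; the pictures are not rectified), "xyz" and "rotation" of the camera in the world; the wrist camera has in their place "hand_eye" (4x4, takes a point from camera to tool coordinates, whose origin is the TCP and whose axes are the flange's). Camera axes: x right, y down, z forward; pixel columns grow to the right and rows downward; lengths in m; the calibration is good to about 2 mm. A picture is of the moment at which its call begins: read the wrist's pose just before it. There is no depth.
- ctrl.hand_in(): hands the job in; it is judged then, once.
The state is a dict: "time_s": time; "q": joint angles; "dq": joint speeds; "joint_efforts": joint torques, N m; "eef_pos": TCP position; "eef_rot": TCP orientation; "wrist_force": force on the tool from outside, world axes, zero at the start; "torque": the same for the moment, N m; "opening": opening from 0.0 (shut) to 1.0 (fully open); "grasp_force": force on a finger pad.
Only numpy, scipy, OpenCV 4.12 (cv2) and the standard library are available. Lean on these libraries where they do the work, as an engineer would, in place of code of your own. Each camera call takes 0.05 s, during which the arm holds its last target. There are 200 camera calls.

## Task

Pick up the empty screwdriver holder that lies on its back on the desk and hang it on the slanted stand: both pins of the stand through the two holes of its plate, its wooden ledge below the pins, the plate flush against the slanted face, then let go. The pin strip is clamped off-centre by an amount that differs each time, so see or feel where the pins are, and leave the tape measure, the tin of nuts and the screwdriver where they lie.

Things in the scene. Friction and masses are not known exactly. Their poses are not given: they have to be found in the camera images.
- holder: Loose screwdriver holder, 0.2-0.4 kg. Dark steel back plate 110 (x) x 130 (y) x 6 mm (z) with two round through holes, 11 mm diameter, at x = 38, y = -45 and 45 mm; a pale wooden ledge stands on its front. Origin: centre of the plate's back face; z out of its front, x from ledge towards holes. Starts flat on the desk, z up. Hung home, its axes are parallel to those of stand_face.
- ledge_grip (a point): Point to grip: middle of the ledge, in the holder's frame at x -20, y 0, z 31 mm, same axes. The ledge is 14 mm thick (along x), 124 mm long (y) and reaches from z = 6 to 51 mm of the holder. Four 9 mm screwdriver holes pierce it along x at y = -48, -28, 28, 48 mm; between y = -20 and 20 mm it is solid. A small bracket stands at its foot at each end, 52 mm from the middle.
- stand: Slanted bench stand of plywood with a grey face, fixed to the desk, 150 (x) x 190 (y) x about 114 mm high. Origin: centre of its foot on the desk; z up. Its face looks up and towards -x and leans 25 degrees from horizontal.
- stand_face: The stand's flat grey face, 160 (x) x 190 (y) mm, immovable. Origin: centre of the face, on its surface, 80 mm above the desk; z square out of the face, x up the slope, y level along it. Holder hung home: its origin here at x about -8 mm, z = 0 and y = offset of the pins (see pins_nominal).
- pins_nominal (a point): Middle of the groove on stand_face, at x 30, y 0, z 0 mm of it, same axes. Two steel pins, 8 mm diameter, 90 mm apart along y, stand square out to z = 18 mm, the last 2.5 mm tapering to 5 mm. Their strip is clamped off-centre: the true mid-point of the pins is anywhere from y = -10 to 10 mm from this point, the same in x; this offset is not reported. The pins do not yield.
- tape_measure: Yellow tape measure, bystander, 34 x 70 x 64 mm. Origin: centre of its underside.
- nut_tin: Small round open tin of nuts, bystander, 68 mm across, 30 mm high. Origin: centre of its underside.
- screwdriver: Screwdriver with a yellow handle, lying down, bystander, 24 x 168 x 24 mm. Origin: centre of its underside.

How it is judged:
At the end, for the whole second after the job is handed in: The holder rests on both pins, ledge below them: back face within 4 mm of the stand's face and parallel within 0.05 rad; in the face's frame its origin within 6 mm of x = -8 mm and 16 mm of y = 0, its x axis within 0.08 rad of the face's x (only possible with both pins in the holes) (z of holder in the frame of stand_face between -0.004 and 0.004 m and x of holder in the frame of stand_face between -0.014 and -0.002 m and y of holder in the frame of stand_face between -0.016 and 0.016 m and angle between the z axis of holder and the z axis of stand_face, either way round below 0.05 rad and angle between the x axis of holder and the x axis of stand_face, either way round below 0.08 rad and linear speed of holder below 0.02 m/s); the robot touches nothing.
It fails at once if the tape measure, the tin of nuts or the screwdriver is moved more than 20 mm (distance of any of tape_measure, nut_tin, screwdriver from where it was at the start of the episode above 0.02 m).
It also fails if it takes over 58 s, if anything falls off the work surface, if the arm or the gripper's body presses on something with over 40 N, if the wrist force passes 120 N, or if a joint passes its speed limit or range.

## Working session

There is one attempt and no reset: what is moved stays moved. The work goes in short steps, Python scripts to look and compute and a shell command to move; the robot and the scene stay as the last step left them, time stands still between calls to the robot, and variables do not carry over. Pictures are saved under pics/ and viewed, at most 10 in all, crops included, and the job is handed in when it is done.

```bash
ls; mkdir -p pics; python3 - <<'E'
from bench import ctrl,camera
import cv2,numpy as np
for n in("scene","top"):
    c=camera(n); cv2.imwrite(f"pics/{n}0.png",c["color"])
    print(n,c["fx"],c["fy"],c["cx"],c["cy"],c["distortion"],c["xyz"],np.round(c["rotation"],4).tolist())
o=ctrl.get_obs();print(o["eef_pos"],o["eef_rot"],o["time_s"],o["opening"])
c=camera("wrist");print(np.round(c["hand_eye"],4).tolist(),c["fx"],c["distortion"])
E
```

```text
pics
scene 500.4714187696394 500.4714187696394 311.91426934866104 201.10799195058723 [-0.11670344  0.          0.          0.          0.        ] [0.01423633 0.66197627 1.03330324] [0.1172, -0.2955, 0.8775, -0.3591]
top 383.9388299910296 383.9388299910296 320.4220301097859 203.97353951220998 [-0.07872346  0.          0.          0.          0.        ] [ 0.46639935 -0.0756702   1.05816162] [0.0334, -0.6963, 0.716, -0.0375]
[ 0.25196427 -0.51630834  0.23844614] [-8.18377362e-04  9.74367254e-01  2.24961739e-01 -1.20718654e-05] 0.1 1.0030021132725955
[[0.0012, -0.9538, -0.3005, 0.0765], [1.0, 0.0014, -0.0004, 0.0001], [0.0008, -0.3005, 0.9538, -0.1336], [0.0, 0.0, 0.0, 1.0]] 355.1227837587285 [-0.06481084  0.          0.          0.          0.        ]
```

View pics/scene0.png

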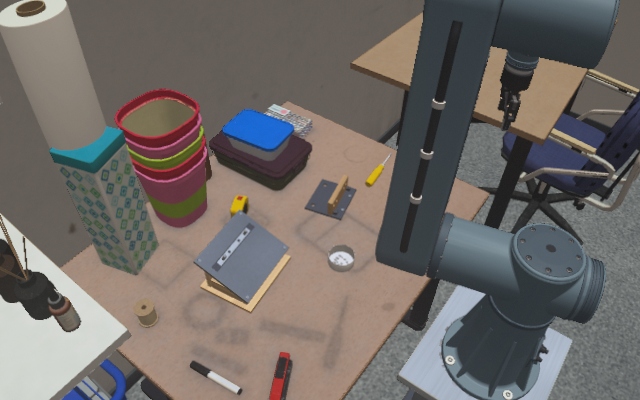

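View pics/top0.png

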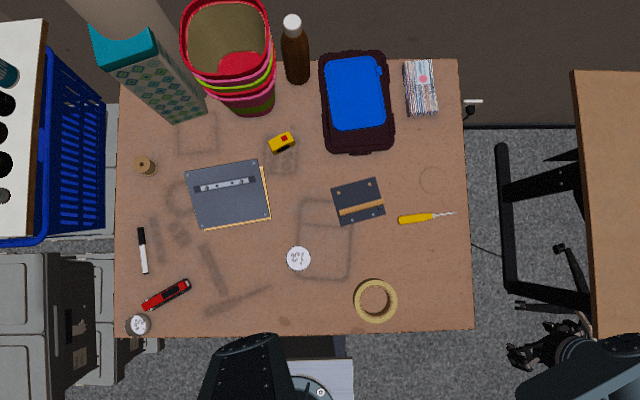

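The top view shows the stand near (228,193), the holder near (358,202), the tin at (298,259), the screwdriver at (425,217) and the tape measure at (281,142). I'll enlarge the holder and stand next.

```bash
cat > h.py <<'E'
import numpy as np,cv2
from scipy.spatial.transform import Rotation as R
from bench import ctrl,camera
def rot(q): return R.from_quat([q[1],q[2],q[3],q[0]])
def cam(n):
    o=ctrl.get_obs(); c=camera(n)
    c["K"]=np.array([[c["fx"],0,c["cx"]],[0,c["fy"],c["cy"]],[0,0,1]])
    if n=="wrist":
        H=np.array(c["hand_eye"]); T=rot(o["eef_rot"]).as_matrix()
        c["R"]=T@H[:3,:3]; c["t"]=T@H[:3,3]+np.array(o["eef_pos"])
    else: c["R"]=rot(c["rotation"]).as_matrix(); c["t"]=np.array(c["xyz"])
    return c
def ray(c,uv):
    p=cv2.undistortPoints(np.array(uv,float).reshape(-1,1,2),c["K"],np.array(c["distortion"])).reshape(-1,2)
    d=np.c_[p,np.ones(len(p))]@c["R"].T
    return d
def onplane(c,uv,n=(0,0,1),p0=(0,0,0)):
    d=ray(c,uv); n=np.array(n,float); p0=np.array(p0,float)
    return c["t"]+d*((p0-c["t"])@n/(d@n))[:,None]
def proj(c,P):
    rv,_=cv2.Rodrigues(c["R"].T); return cv2.projectPoints(np.array(P,float).reshape(-1,3),rv,-c["R"].T@c["t"],c["K"],np.array(c["distortion"]))[0].reshape(-1,2)
E
python3 - <<'E'
from h import *
c=cam("top"); im=c["color"]
a=cv2.resize(im[150:240,180:275],None,fx=4.2,fy=4.2,interpolation=cv2.INTER_CUBIC)
b=cv2.resize(im[150:240,315:410],None,fx=4.2,fy=4.2,interpolation=cv2.INTER_CUBIC)
cv2.imwrite("pics/z1.png",np.hstack([a,b]))
print(onplane(c,[[228,193]],p0=(0,0,.08)),onplane(c,[[358,202],[298,259],[425,217],[281,142],[340,120]]))
E
```

```text
[[0.5998008  0.15468631 0.08      ]] [[ 0.57545476 -0.18758954  0.        ]
 [ 0.42333494 -0.01764974  0.        ]
 [ 0.52840163 -0.37285093  0.        ]
 [ 0.75167976  0.02309529  0.        ]
 [ 0.81129519 -0.14562687  0.        ]]
```

View pics/z1.png

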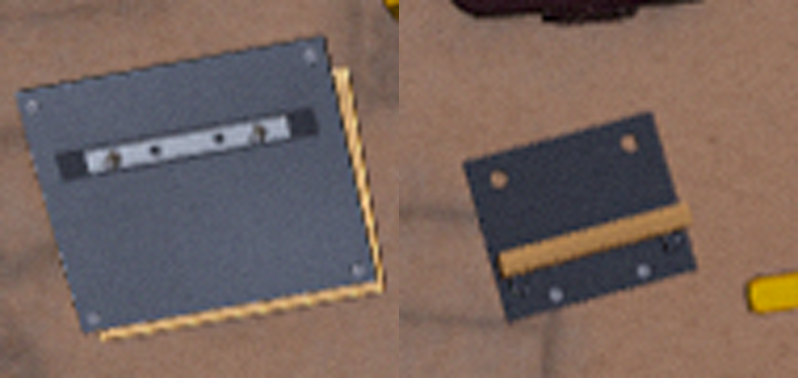

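The zoom shows the face corners at about (18,92), (325,38), (382,283) and (85,333). The pins sit near (112,160) and (260,132), and the plate holes at (499,180) and (629,143). The holder's long ledge spans (505,265) to (688,215).

```bash
cat >> h.py <<'E'
S25,C25=np.sin(np.radians(25)),np.cos(np.radians(25))
E
python3 - <<'E'
from h import *
c=cam("top")
A=lambda z:(np.array(z,float)+.5)/4.2-.5+np.array([180,150])
B=lambda z:(np.array(z,float)-[399,0]+.5)/4.2-.5+np.array([315,150])
hi=onplane(c,A([[18,92],[325,38]]),p0=(0,0,.08+.08*S25)); lo=onplane(c,A([[85,333],[382,283]]),p0=(0,0,.08-.08*S25))
print("face",hi,lo,np.mean(np.r_[hi,lo],0))
y=(hi[0]-hi[1]+lo[0]-lo[1]); a1=np.degrees(np.arctan2(-y[0],y[1]))
x=hi.sum(0)-lo.sum(0); print("yaw",a1,np.degrees(np.arctan2(x[1],x[0])),np.linalg.norm(hi[0]-hi[1]),np.linalg.norm(hi[0]-lo[0]))
h=onplane(c,B([[499,180],[629,143]]),p0=(0,0,.005)); k=onplane(c,B([[465,161],[652,112],[695,268],[510,322]]),p0=(0,0,.006))
print("holes",h,"corners",k,"centre",k.mean(0))
v=h[0]-h[1]; yaw=np.arctan2(-v[0],v[1]); v=k[0]-k[1]+k[3]-k[2];yaw2=np.arctan2(-v[0],v[1]); print(np.degrees([yaw,yaw2]),np.linalg.norm(h[0]-h[1]))
X=np.array([np.cos(yaw2),np.sin(yaw2),0]); o=k.mean(0); print("from holes",h.mean(0)-.038*X,"grip",o-.02*X)
E
```

```text
face [[0.6529495  0.25874762 0.11380946]
 [0.67996995 0.07342004 0.11380946]] [[0.51066023 0.23837049 0.04619054]
 [0.53725766 0.04977195 0.04619054]] [0.59520933 0.15507753 0.08      ]
yaw 8.160111502265071 8.781279128143867 0.1872869899521684 0.15885144445734364
holes [[ 0.60291367 -0.13386437  0.005     ]
 [ 0.62523714 -0.22069287  0.005     ]] corners [[ 0.61601087 -0.1118262   0.006     ]
 [ 0.64542597 -0.23670932  0.006     ]
 [ 0.54112456 -0.26058627  0.006     ]
 [ 0.50924439 -0.13793275  0.006     ]] centre [ 0.57795144 -0.18676363  0.006     ]
[14.41838085 13.90788348] 0.08965225223800949
from holes [ 0.57718943 -0.18641236  0.005     ] grip [ 0.55853778 -0.19157087  0.006     ]
```

```bash
python3 -m pendant '[[0.1,0.17,0.01,0,0,0.08],[0.1,0.17,0.01,0,0,0.08],[0.1,0.17,0.01,0,0,0.08],[0.1,0.17,0.01,0,0,0.08],[0.1,0.17,0.01,0,0,0.08],[0.1,0.17,0.01,0,0,0.08],[0.1,0.17,0.01,0,0,0.08],[0.1,0.17,0.01,0,0,0.08],[0.1,0.17,0.01,0,0,0.08],[0.1,0.17,0.01,0,0,0.08]]' 1; python3 -m pendant '[[0.1,0.19,0,0,0,0],[0.1,0.19,0,0,0,0],[0.1,0.19,0,0,0,0],[0.1,0.19,0,0,0,0],[0.1,0.19,0,0,0,0],[0.1,0.19,0,0,0,0],[0.1,0.19,0,0,0,0],[0.1,0.19,0,0,0,0],[0.05,0.15,0,0,0,0],[0,0,0,0,0,0]]'
python3 - <<'E'
from h import *
c=cam("wrist"); cv2.imwrite("pics/w1.png",c["color"]); o=ctrl.get_obs(); print(o["time_s"],c["R"].tolist(),c["t"].tolist(),c["K"].tolist())
print(rot(o["eef_rot"]).as_matrix().round(3).tolist(),o["q"])
E
```

```text
time_s: 1.5
eef_pos: [0.4526, -0.1756, 0.2594]
eef_rot: [0.0, 0.655, 0.756, 0.0]
wrist_force: [-0.9, 0.2, -0.4]
opening: 1.002
grasp_force: 0.0
time_s: 2.75
eef_pos: [0.6221, 0.1592, 0.2587]
eef_rot: [-0.0, 0.655, 0.756, -0.0]
wrist_force: [0.6, -0.6, -0.6]
opening: 1.001
grasp_force: 0.0
2.8 [[0.9896832759329304, 0.1370862393540888, 0.04164584395127619], [0.1432667691032773, -0.9443092988648057, -0.2962339969486369], [-0.001283046908256475, 0.29914429805231163, -0.9542070229952295]] [0.6110916577867721, 0.23490761985829686, 0.3922761465667908] [[355.1227837587285, 0.0, 318.48679069894774], [0.0, 355.1227837587285, 196.56202711517022], [0.0, 0.0, 1.0]]
[[-0.141, 0.99, -0.001], [0.99, 0.141, -0.0], [-0.0, -0.001, -1.0]] [ 6.41441572e-02  3.12712188e-01  1.40665554e+00 -3.01318229e-04
  1.42316373e+00 -7.72850571e-02]
```

View pics/w1.png

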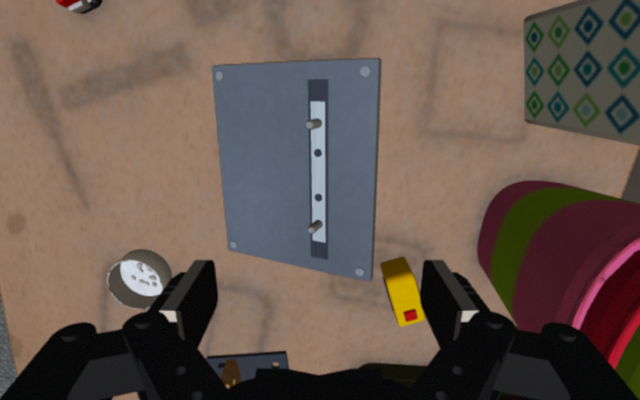

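The wrist view looks straight at the face. Its corners are at about (214,65), (380,58), (373,279) and (229,247), and the pins at about (313,124) and (315,227), with the strip between them. I'll zoom on the strip and corners.

```bash
python3 - <<'E'
from h import *
im=cv2.imread("pics/w1.png")
z=lambda x0,y0,x1,y1,f:cv2.resize(im[y0:y1,x0:x1],None,fx=f,fy=f,interpolation=cv2.INTER_CUBIC)
s=z(280,70,350,265,3)       # 210x585
t=[z(u-16,v-16,u+17,v+17,8) for u,v in((214,65),(380,58),(229,247),(373,279))]
t=[z(u-12,v-12,u+12,v+12,12) for u,v in((214,65),(380,58),(229,247),(373,279))] # 288
q=np.vstack([np.hstack(t[:2]),np.hstack(t[2:])])
p=np.zeros((600,800,3),np.uint8); p[:585,:210]=s; p[:576,220:796]=q
cv2.imwrite("pics/z2.png",p)
E
```

```text
(no output)
```

View pics/z2.png

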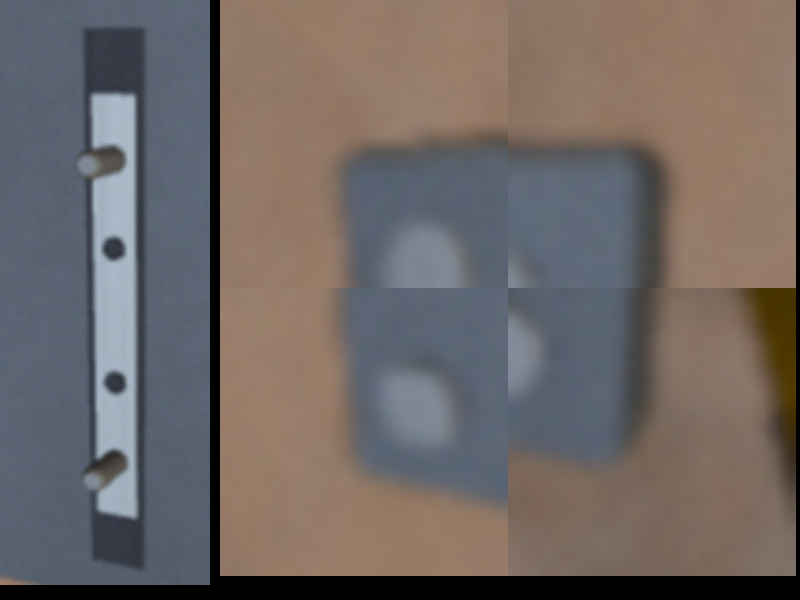

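Zoom shows the pin tips at (88,165) and (93,481), the strip's two holes at (114,248) and (115,382), and all four face corners clearly.

```bash
python3 - <<'E'
from h import *
c=dict(R=np.array([[0.9896832759329304,0.1370862393540888,0.04164584395127619],[0.1432667691032773,-0.9443092988648057,-0.2962339969486369],[-0.001283046908256475,0.29914429805231163,-0.9542070229952295]]),t=np.array([0.6110916577867721,0.23490761985829686,0.3922761465667908]),K=np.array([[355.1227837587285,0,318.48679069894774],[0,355.1227837587285,196.56202711517022],[0,0,1]]),distortion=[-.06481084,0,0,0,0])
k=np.array([[212,65],[379,57.8],[227.5,249.8],[371,281.4]])
hi=onplane(c,k[[1,3]],p0=(0,0,.08+.08*S25)); lo=onplane(c,k[[0,2]],p0=(0,0,.08-.08*S25))
print(hi,lo); o=np.mean(np.r_[hi,lo],0)
y=hi[0]-hi[1]+lo[0]-lo[1]; x=hi.sum(0)-lo.sum(0); a=[np.arctan2(-y[0],y[1]),np.arctan2(x[1],x[0])]
print("o",o,"yaw",np.degrees(a),np.linalg.norm(y)/2,np.linalg.norm(x)/2)
a=np.mean(a); F=(R.from_euler('z',a)*R.from_euler('y',-25,degrees=True)).as_matrix(); print(F.round(3).tolist())
Z=lambda z:(np.array(z,float)+.5)/3-.5+[280,70]
f=lambda uv,z:print((((onplane(c,uv,F[:,2],o+z*F[:,2])-o)@F)*1000).round(1).tolist())
f(Z([[84,28],[144,28],[144,569],[93,560]]),0); f(Z([[114,248],[115,382]]),0); f(Z([[88,165],[93,481]]),.018)
print(onplane(c,Z([[88,165],[93,481]]),F[:,2],o+.018*F[:,2]))
E
```

```text
[[0.65213922 0.26137649 0.11380946]
 [0.68103441 0.07660948 0.11380946]] [[0.51007058 0.23989722 0.04619054]
 [0.53769606 0.05380754 0.04619054]]
o [0.59523507 0.15792268 0.08      ] yaw [8.66552152 8.81918672] 0.1875695036563639 0.1594578732460886
[[0.896, -0.152, -0.418], [0.138, 0.988, -0.064], [0.423, 0.0, 0.906]]
[[20.1, 79.3, -0.0], [37.9, 79.0, -0.0], [37.7, -80.3, 0.0], [20.1, -80.9, -0.0]]
[[28.5, 19.1, -0.0], [28.4, -20.9, -0.0]]
[[29.7, 44.3, 18.0], [29.6, -45.3, 18.0]]
[[0.6075467  0.20464234 0.10884636]
 [0.62111815 0.11602709 0.10882071]]
```

```bash
python3 -m pendant '[[-0.04,-0.218,0,0,0,0.008],[-0.04,-0.218,0,0,0,0.008],[-0.04,-0.218,-0.06,0,0,0.008],[-0.04,-0.218,-0.06,0,0,0.008],[-0.04,-0.218,-0.08,0,0,0.008],[-0.04,-0.218,-0.08,0,0,0.008],[-0.04,-0.218,-0.08,0,0,0.008],[-0.04,-0.218,-0.08,0,0,0.008],[0,0,0,0,0,0],[0,0,0,0,0,0]]' 1
python3 - <<'E'
from h import *
import pickle
c=cam("wrist"); pickle.dump(c,open("w2.pkl","wb")); z=cv2.resize(c["color"],(800,500),interpolation=cv2.INTER_CUBIC);cv2.imwrite("pics/w2.png",z)
E
```

```text
time_s: 4.05
eef_pos: [0.5576, -0.192, 0.1715]
eef_rot: [-0.0, 0.618, 0.786, 0.0]
wrist_force: [0.3, 0.0, -0.0]
opening: 0.999
grasp_force: 0.0
```

View pics/w2.png

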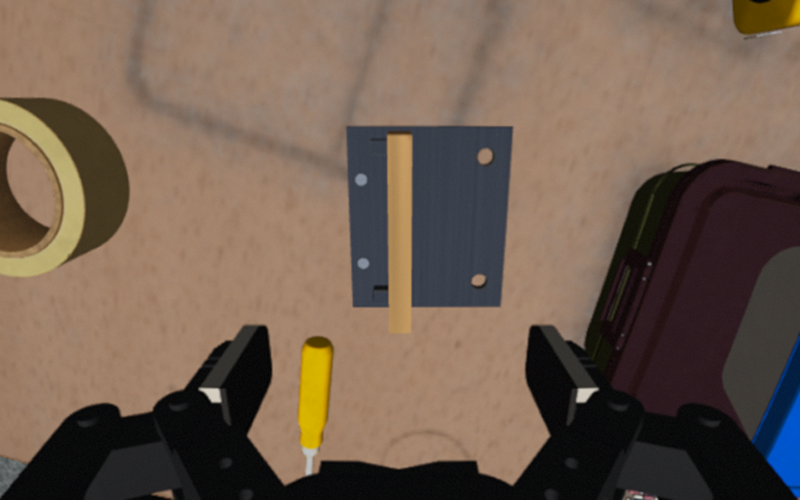

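The view shows the plate corners at (347,126), (512,126), (501,306) and (353,307). The holes are at (485,156) and (479,280), and the ledge top runs from (400,132) to (400,332). The screwdriver lies clear of the finger area.

```bash
python3 - <<'E'
from h import *
import pickle
c=pickle.load(open("w2.pkl","rb"))
Z=lambda z:(np.array(z,float)+.5)*.8-.5
k=onplane(c,Z([[347,126],[512,126],[501,306],[353,307]]),p0=(0,0,.006)); o=k.mean(0)
h=onplane(c,Z([[485,156],[479,280]]),p0=(0,0,.005)); l=onplane(c,Z([[400,132],[400,332]]),p0=(0,0,.051))
for a in(k[0]-k[3],k[1]-k[2],h[0]-h[1],l[0]-l[1]): print(np.degrees(np.arctan2(-a[0],a[1])),np.linalg.norm(a))
yw=np.radians(14.1); X=np.array([np.cos(yw),np.sin(yw),0])
print("centre",o,"grip: corners",o-.02*X,"holes",h.mean(0)-.058*X,"ledge",l.mean(0))
b=rot(ctrl.get_obs()["eef_rot"]).as_matrix();print(np.degrees(np.arctan2(b[1,1],b[0,1])),b.round(3).tolist())
E
```

```text
13.766251603653266 0.12960836133091122
14.382205233772757 0.1291874534203896
14.183036617402516 0.08909353886245766
13.798928400722453 0.12434883969489759
centre [ 0.57757301 -0.18677431  0.006     ] grip: corners [ 0.55817557 -0.19164661  0.006     ] holes [ 0.55759185 -0.19147814  0.005     ] ledge [ 0.55806314 -0.19070188  0.051     ]
13.736675142919715 [[-0.237, 0.971, 0.001], [0.971, 0.237, -0.0], [-0.0, 0.001, -1.0]]
```

```bash
python3 -m pendant '[[0.002,0.003,-0.15,0,0,0.003],[0,0,-0.15,0,0,0],[0,0,-0.15,0,0,0],[0,0,-0.13,0,0,0],[0,0,-0.09,0,0,0],[0,0,-0.05,0,0,0],[0,0,-0.03,0,0,0],[0,0,0,0,0,0],[0,0,0,0,0,0],[0,0,0,0,0,0]]' 1; python3 -m pendant '[[0,0,0,0,0,0],[0,0,0,0,0,0],[0,0,0,0,0,0],[0,0,0,0,0,0],[0,0,0,0,0,0],[0,0,0,0,0,0],[0,0,0,0,0,0],[0,0,0,0,0,0],[0,0,0,0,0,0],[0,0,0,0,0,0]]' -1
```

```text
time_s: 5.35
eef_pos: [0.5589, -0.1913, 0.022]
eef_rot: [0.001, 0.616, 0.788, 0.0]
wrist_force: [-0.1, 0.3, 1.0]
opening: 1.0
grasp_force: 0.0
time_s: 6.6
eef_pos: [0.5586, -0.1911, 0.0214]
eef_rot: [0.0, 0.615, 0.788, 0.0]
wrist_force: [0.1, -0.6, 1.0]
opening: 0.152
grasp_force: 59.4
```

```bash
python3 -m pendant '[[0,0,0.08,0,0,0],[0,0,0.2,0,0,0],[0,0,0.26,0,0,0],[0,0,0.3,0,0,0],[-0.013,0.2,0,0,0,-0.01],[-0.013,0.2,0,0,0,-0.01],[-0.013,0.2,0,0,0,-0.01],[-0.013,0.2,0,0,0,-0.01],[-0.013,0.2,0,0,0,-0.01],[-0.013,0.2,0,0,0,-0.01]]' -1; python3 -m pendant '[[0,0.2,0,0,0,0],[0,0.2,0,0,0,0],[0,0.1,0,0,0,0],[0,0,0,0.007,-0.046,0],[0,0,0,0.007,-0.046,0],[0,0,0,0.007,-0.046,0],[0,0,0,0.007,-0.046,0],[0,0,0,0.007,-0.046,0],[0,0,0,0.007,-0.046,0],[0,0,0,0,0,0]]'
python3 - <<'E'
from h import *
import pickle
o=ctrl.get_obs(); print(o["wrist_force"],o["torque"],o["q"])
c=cam("wrist"); pickle.dump(c,open("w3.pkl","wb")); z=cv2.resize(c["color"],(800,500),interpolation=cv2.INTER_CUBIC);cv2.imwrite("pics/w3.png",z)
m=rot(o["eef_rot"]).as_matrix();c9,s9=np.cos(np.radians(8.74)),np.sin(np.radians(8.74))
F=(R.from_euler('z',8.74,degrees=True)*R.from_euler('y',-25,degrees=True)).as_matrix()
G=np.c_[m[:,1],m[:,0],-m[:,2]]; print("err units",R.from_matrix(F@G.T).as_rotvec()/(np.pi/2))
print("tcp in face",(np.array(o["eef_pos"])-[.59523,.15792,.08])@F)
E
```

```text
time_s: 7.85
eef_pos: [0.5421, 0.0504, 0.1896]
eef_rot: [-0.0, 0.652, 0.758, -0.0]
wrist_force: [0.6, 0.1, -3.4]
opening: 0.157
grasp_force: 58.8
time_s: 9.1
eef_pos: [0.5412, 0.1485, 0.1884]
eef_rot: [0.141, 0.637, 0.74, 0.164]
wrist_force: [0.1, -0.3, -2.6]
opening: 0.159
grasp_force: 59.4
[ 0.1018689  -0.29796117 -2.59652207] [-0.0750673   0.47594648 -0.02943787] [ 0.02671769 -0.0567346   2.03096463  0.07778838  0.73629266 -0.16977902]
err units [-4.21524036e-05 -5.30633932e-04  1.41281094e-03]
tcp in face [-0.00391397 -0.00106092  0.12143055]
```

View pics/w3.png

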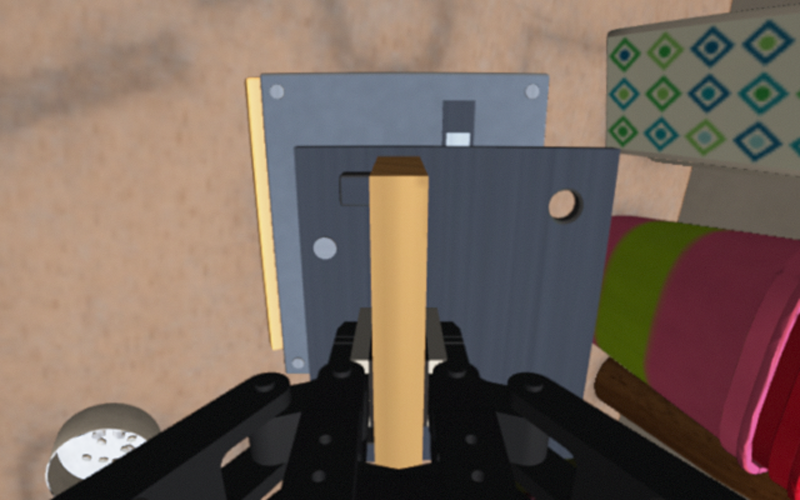

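One hole is visible at (563,205), with the plate's +y corners at (296,148) and (618,149). The ledge is square in the gripper. Next I'll compute the holder's pose in the tool frame.

```bash
python3 - <<'E'
from h import *
import pickle
c=pickle.load(open("w3.pkl","rb")); o=ctrl.get_obs(); m=rot(o["eef_rot"]).as_matrix(); p=np.array(o["eef_pos"])
Z=lambda z:(np.array(z,float)+.5)*.8-.5
# hole front rim: dark blob edge fit in the native image
for n,uv in(("corners",[[296,148],[618,149]]),("hole",[[563,205]])):
    w=(onplane(c,Z(uv),m[:,2],p+.0154*m[:,2])-p)@m; print(n,(w*1000).round(1).tolist(),"(tool; x=holder y, y=holder x+20)")
z=c["color"][140:190,425:485]; cv2.imwrite("pics/z3.png",cv2.resize(z,None,fx=10,fy=10,interpolation=cv2.INTER_CUBIC))
E
```

```text
corners [[63.9, -35.8, 15.4], [64.1, 71.7, 15.4]] (tool; x=holder y, y=holder x+20)
hole [[44.8, 54.9, 15.4]] (tool; x=holder y, y=holder x+20)
```

View pics/z3.png

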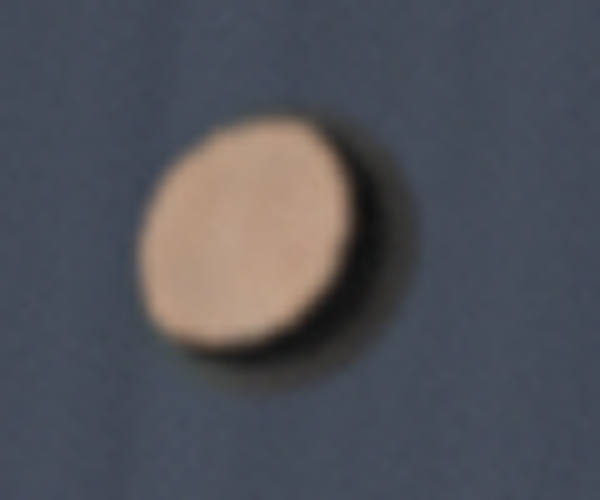

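```bash
python3 -m pendant '[[0.0073,0.0017,-0.063,0,0,0.0014],[0.0073,0.0017,-0.063,0,0,0],[0.0073,0.0017,-0.063,0,0,0],[0.0073,0.0017,-0.063,0,0,0],[0.0073,0.0017,-0.063,0,0,0],[0.0073,0.0017,-0.063,0,0,0],[0,0,0,0,0,0],[0,0,0,0,0,0],[0,0,0,0,0,0],[0,0,0,0,0,0]]' -1
cat > look.py <<'E'
from h import *
import sys
F=(R.from_euler('z',8.74,degrees=True)*R.from_euler('y',-25,degrees=True)).as_matrix(); FO=np.array([.59523,.15792,.08])
o=ctrl.get_obs(); m=rot(o["eef_rot"]).as_matrix(); p=np.array(o["eef_pos"])
G=np.c_[m[:,1],m[:,0],-m[:,2]]; print("err units",R.from_matrix(F@G.T).as_rotvec()/(np.pi/2)); print("tcp in face mm",((p-FO)@F*1000).round(2),"force face",(np.array(o["wrist_force"])@F).round(1))
if len(sys.argv)>1:
    c=cam("wrist"); cv2.imwrite(f"pics/{sys.argv[1]}.png",cv2.resize(c["color"][140:190,425:485],None,fx=10,fy=10,interpolation=cv2.INTER_CUBIC))
    hw=lambda y,z:p+m@np.array([.045,y,z])
    pt=lambda z:FO+F@np.array([.03,.0445,z])
    q=(proj(c,[hw(.058,.0154),pt(.018),pt(0)])-[425,140]+.5)*10; print("pred zoomed hole,pin tip,pin base",q.round(0).tolist())
E
python3 look.py z4
```

```text
time_s: 10.4
eef_pos: [0.552, 0.1511, 0.1143]
eef_rot: [0.142, 0.635, 0.741, 0.165]
wrist_force: [0.3, 0.3, -3.8]
opening: 0.153
grasp_force: 59.2
err units [-0.0003368   0.00202527 -0.00022087]
tcp in face mm [-25.21  -0.21  49.6 ] force face [-1.3  0.2 -3.6]
pred zoomed hole,pin tip,pin base [[300.0, 235.0], [114.0, 169.0], [5.0, 104.0]]
```

View pics/z4.png

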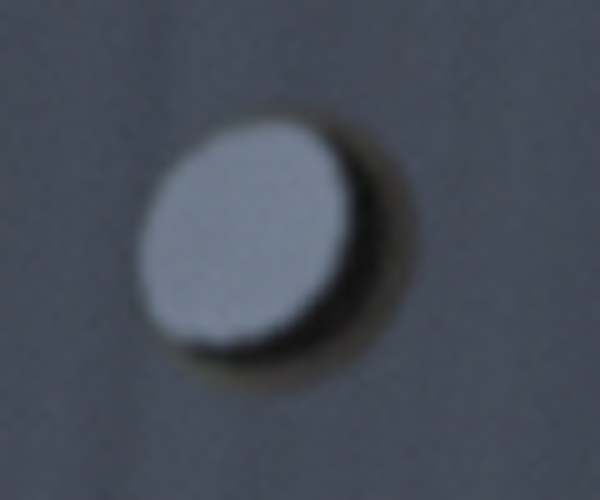

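```bash
python3 -m pendant '[[0.001,0,-0.011,0,0.001,0],[0,0,-0.011,0,0.001,0],[0,0,-0.011,0,0,0],[0,0,0,0,0,0],[0,0,0,0,0,0],[0,0,0,0,0,0],[0,0,0,0,0,0],[0,0,0,0,0,0],[0,0,0,0,0,0],[0,0,0,0,0,0]]' -1
python3 look.py z5; python3 - <<'E'
import cv2,numpy as np
im=cv2.imread("pics/z5.png"); z=cv2.resize(im,None,fx=.05,fy=.05,interpolation=cv2.INTER_AREA)
print(cv2.cvtColor(z,cv2.COLOR_BGR2GRAY)[4:21,4:24])
print(z[10,6:20].tolist())
E
```

```text
time_s: 11.7
eef_pos: [0.5519, 0.151, 0.1071]
eef_rot: [0.14, 0.636, 0.741, 0.164]
wrist_force: [0.6, -0.9, -2.8]
opening: 0.158
grasp_force: 59.2
err units [-0.00034073 -0.0006074  -0.00017988]
tcp in face mm [-28.34  -0.22  43.13] force face [-0.8 -1.  -2.8]
pred zoomed hole,pin tip,pin base [[300.0, 235.0], [230.0, 197.0], [108.0, 127.0]]
[[ 72  72  70  69  71  74  74  74  72  72  69  70  71  71  72  72  73  73
   72  71]
 [ 73  71  70  69  70  74  74  73  73  73  71  68  66  70  72  73  73  73
   71  71]
 [ 73  71  69  70  71  73  80  85  87 106 105  84  57  59  67  72  74  74
   72  72]
 [ 73  71  70  69  73 103 132 130 112 120 122 114  73  43  55  66  73  73
   72  72]
 [ 73  71  70  70 106 152 162 159 135 118 120 121 101  39  39  54  70  73
   72  73]
 [ 72  71  68  83 145 162 163 162 146 120 120 120 114  52  25  47  61  72
   72  72]
 [ 72  71  70 112 158 160 161 162 142 121 120 120 118  58  21  41  56  71
   72  73]
 [ 72  70  70 115 158 159 159 152 127 120 120 120 115  55  21  39  55  71
   72  72]
 [ 73  70  70  88 124 141 135 111 112 120 120 120 104  37  21  39  54  69
  
[... 216 characters left out ...]
 119  99  49  23  25  40  55  69  72
   72  73]
 [ 71  70  67  88 156 137  69  82  98  76  43  23  26  38  51  64  72  72
   73  73]
 [ 72  70  70  72  80  70  41  41  38  27  25  33  44  52  63  72  73  72
   73  73]
 [ 71  71  70  73  72  71  63  53  47  47  51  53  58  65  72  73  72  71
   73  73]
 [ 72  70  69  73  74  75  72  69  65  63  64  67  71  73  73  74  72  72
   73  75]
 [ 71  69  71  73  75  75  74  74  71  70  73  73  73  72  72  73  72  72
   73  74]]
[[82, 70, 64], [125, 113, 105], [175, 159, 149], [177, 161, 151], [178, 163, 152], [179, 163, 153], [151, 143, 135], [137, 122, 112], [139, 122, 110], [139, 121, 110], [136, 119, 108], [66, 59, 54], [21, 21, 21], [40, 41, 42]]
```

```bash
python3 - <<'E'
from h import *
c=cam("wrist"); o=ctrl.get_obs(); m=rot(o["eef_rot"]).as_matrix(); p=np.array(o["eef_pos"])
P=[[.045,.057,.0154],[.045,.057,.0251],[.046,.057,.0251],[.045,.058,.0251]]
q=proj(c,[p+m@np.array(a) for a in P])*10; print((q[1:]-q[0]).round(1))
E
```

```text
[[-75.6 -44.4]
 [-73.4 -65.9]
 [-54.1 -44.2]]
```

```bash
python3 -m pendant '[[-0.001,0.005,-0.0005,0,0,0],[0,0,0,0,0,0],[0.0042,0.0006,-0.0091,0,0,0],[0.0042,0.0006,-0.0091,0,0,0],[0.0042,0.0006,-0.0091,0,0,0],[0.0042,0.0006,-0.0091,0,0,0],[0.0042,0.0006,-0.0091,0,0,0],[0.0042,0.0006,-0.0091,0,0,0],[0,0,0,0,0,0],[0,0,0,0,0,0]]' -1
python3 look.py z6; python3 - <<'E'
import cv2,numpy as np
im=cv2.imread("pics/z6.png"); z=cv2.resize(im,None,fx=.05,fy=.05,interpolation=cv2.INTER_AREA)
print(cv2.cvtColor(z,cv2.COLOR_BGR2GRAY)[3:21,4:24])
E
```

```text
time_s: 13.05
eef_pos: [0.5567, 0.1527, 0.0961]
eef_rot: [0.14, 0.636, 0.741, 0.164]
wrist_force: [-0.1, 0.4, -3.3]
opening: 0.165
grasp_force: 59.2
err units [-0.00032284 -0.00064207 -0.00019601]
tcp in face mm [-28.43   0.74  30.99] force face [-1.4  0.4 -3. ]
pred zoomed hole,pin tip,pin base [[300.0, 235.0], [327.0, 276.0], [187.0, 193.0]]
[[ 73  71  70  68  70  73  74  74  74  72  70  69  71  72  72  72  73  73
   72  71]
 [ 72  71  69  69  71  74  73  73  72  71  71  70  71  71  72  72  73  73
   72  70]
 [ 73  71  69  68  70  74  74  75  80  84  79  68  66  69  71  71  73  72
   72  71]
 [ 72  71  69  69  71  74  71  95 157 182 167  90  54  60  66  71  72  73
   72  72]
 [ 73  71  69  68  70  67  58  72 131 183 193 110  49  41  54  66  73  74
   72  71]
 [ 72  71  69  68  64  53  50  49  56  85 124  88  62  31  39  54  69  73
   72  72]
 [ 72  71  69  66  53  48  50  53  58  61  71  75  72  35  26  46  62  72
   71  71]
 [ 72  70  70  60  48  49  52  59  70  82  98 103  96  52  23  41  57  72
   72  72]
 [ 73  70  68  53  45  49  56  66  88 126 147 150 138  92  29  39  54  70
   73  73]
 [ 72  71  67  50  46  50  59  80 134 160 164 163 160 120  38  39  54  70
   72  73]
 [ 72  70  68  50  46  51  62  95 153 160 162 163 163 130  44  43  57  71
   72  74]
 [ 71  70  69  76  54  50  64 100 155 160 159 162 160 106  38  48  63  72
   72  73]
 [ 72  70  70 127 136  75  61  88 145 160 160 160 145  70  39  53  69  72
   73  73]
 [ 71  68  68  88 152 144  79  73 110 139 144 129  79  44  50  64  72  72
   72  73]
 [ 71  70  69  71  80  84  54  44  60  73  69  56  46  51  63  71  73  72
   72  73]
 [ 71  69  69  72  73  70  63  54  48  49  51  52  57  65  71  73  73  72
   72  73]
 [ 71  69  70  72  74  74  72  70  65  63  62  66  70  71  71  72  72  71
   72  74]
 [ 70  69  69  73  74  75  73  73  70  69  71  71  73  72  73  73  71  72
   73  74]]
```

```bash
python3 -m pendant '[[0.0004,-0.0025,0,0,0,0],[0,0,0,0,0,0],[0.0033,0.0005,-0.0073,0,0,0],[0.0033,0.0005,-0.0073,0,0,0],[0.0033,0.0005,-0.0073,0,0,0],[0.0033,0.0005,-0.0073,0,0,0],[0.0033,0.0005,-0.0073,0,0,0],[0.0033,0.0005,-0.0073,0,0,0],[0,0,0,0,0,0],[0,0,0,0,0,0]]' -1
python3 look.py
```

```text
time_s: 14.35
eef_pos: [0.5606, 0.1529, 0.0875]
eef_rot: [0.14, 0.636, 0.741, 0.164]
wrist_force: [-5.0, -0.7, 2.7]
opening: 0.158
grasp_force: 60.5
err units [-0.00023367 -0.00071553 -0.00035776]
tcp in face mm [-28.54   0.27  21.63] force face [-3.4  0.1  4.6]
```

```bash
python3 -m pendant '[[0,0,0,0,0,0],[0,0,0,0,0,0],[0,0,0,0,0,0],[0,0,0,0,0,0],[0,0,0,0,0,0],[0,0,0,0,0,0],[0,0,0,0,0,0],[0,0,0,0,0,0],[0,0,0,0,0,0],[0,0,0,0,0,0]]' 0.2
python3 look.py
python3 -m pendant '[[-0.01,-0.0015,0.022,0,0,0],[-0.02,-0.003,0.044,0,0,0],[-0.04,-0.006,0.088,0,0,0],[-0.06,-0.009,0.13,0,0,0],[-0.06,-0.009,0.13,0,0,0],[-0.06,-0.009,0.13,0,0,0],[-0.06,-0.009,0.13,0,0,0],[0,0,0,0,0,0],[0,0,0,0,0,0],[0,0,0,0,0,0]]'
python3 - <<'E'
from h import *
import pickle
c=cam("wrist"); pickle.dump(c,open("w9.pkl","wb")); cv2.imwrite("pics/w9.png",cv2.resize(c["color"],(800,500),interpolation=cv2.INTER_CUBIC))
E
```

```text
time_s: 15.6
eef_pos: [0.5607, 0.1529, 0.0873]
eef_rot: [0.14, 0.636, 0.741, 0.164]
wrist_force: [0.1, -0.3, -0.3]
opening: 0.6
grasp_force: 0.0
err units [-0.00031924 -0.00061105 -0.00019333]
tcp in face mm [-28.5    0.23  21.36] force face [-0.1 -0.3 -0.3]
time_s: 16.85
eef_pos: [0.4982, 0.1435, 0.2208]
eef_rot: [0.14, 0.636, 0.741, 0.163]
wrist_force: [0.2, -0.1, 0.1]
opening: 0.601
grasp_force: 0.0
```

View pics/w9.png

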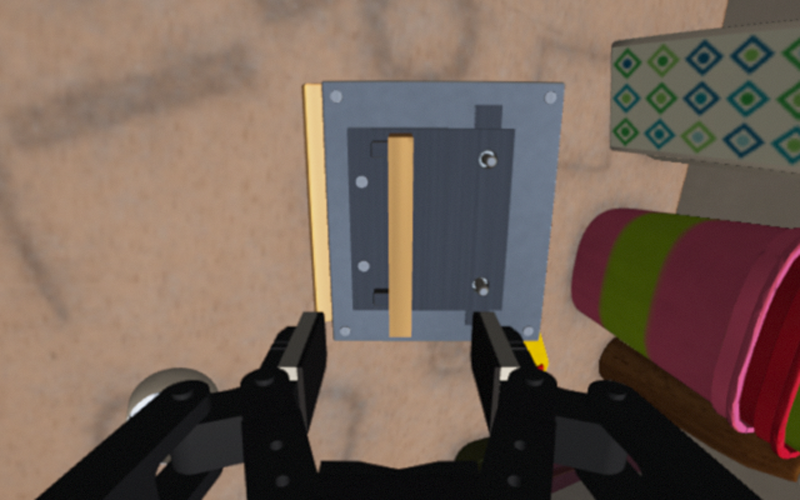

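The picture shows both pins through the holes, at (487,159) and (481,287), with the ledge below them and the holder released. I'll do a quick numeric check for flushness, then hand in.

```bash
python3 - <<'E'
from h import *
import pickle
c=pickle.load(open("w9.pkl","rb"))
F=(R.from_euler('z',8.74,degrees=True)*R.from_euler('y',-25,degrees=True)).as_matrix(); FO=np.array([.59523,.15792,.08])
uv=(np.array([[348,128],[515,129],[502,310],[352,310]])+.5)*.8-.5
w=(onplane(c,uv,F[:,2],FO+.006*F[:,2])-FO)@F*1000; print(w.round(1).tolist(),w.mean(0).round(1),[np.linalg.norm(w[i]-w[i-1]).round(1) for i in range(4)])
ob=np.array([[-55,65,6],[55,65,6],[55,-65,6],[-55,-65,6]],float)/1000
_,rv,t=cv2.solvePnP(ob,uv,c["K"],np.array(c["distortion"])); Q=F.T@c["R"]@cv2.Rodrigues(rv)[0]; print("pnp in face mm",(F.T@(c["R"]@t.ravel()+c["t"]-FO)*1000).round(1),"tilt",np.arccos(Q[2,2]),"x",np.arccos(Q[0,0]))
E
```

```text
[[-63.4, 64.4, 6.0], [45.5, 64.1, 6.0], [45.9, -65.3, 6.0], [-64.6, -65.4, 6.0]] [-9.1 -0.5  6. ] [np.float64(129.8), np.float64(108.8), np.float64(129.4), np.float64(110.5)]
pnp in face mm [-9.  -0.8 -1.7] tilt 0.019030448548259003 x 0.009019778427116884
```

The holder sits at x = -9.1 mm and y = -0.5 mm, flush within measurement error.

```bash
python3 -c "
from bench import ctrl
print(ctrl.hand_in())"
```

```text
the job is handed in; nothing more can be done
None
```

The holder hangs on both pins with its ledge below them. My last check put it about 1 mm from home and flush within measurement error. It was released and handed in at about 17 s; no verdict was returned.

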